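# Set a bag crimper's foot with a gauge blade

## Task

Set the foot of the bag crimper to the gauge: slide the gauge blade along the bed under the raised foot until it is fully home against the back stop, then turn the screw knob clockwise until the foot just drags on the blade, so that drawing it takes a steady pull of about 9 N, never clamping it hard. Holding the gauge by its tab, draw it back about a centimetre to try the drag, and leave it there, nipped and released, without disturbing the other things on the counter.

Things in the scene. Friction and masses are not known exactly. Their poses are not given: they have to be found in the camera images.
- press: Bag crimper, fixed on the counter: grey frame on a base plate 190 x 112 mm, 131 mm tall over the knob. Origin: on the counter under the knob axis; +x points to its back, the blade goes in from the open front (-x), z up. Its flat steel bed has its top at z = 30 mm, runs from x = -85 to +40 mm and is 56 mm wide. Two low guide strips on the bed form a channel that leads under the foot.
- channel_mouth (a point): Middle of the channel's flared mouth, on the bed, at press x = -62, y = 0, z = 30 mm (axes as press). The flare is about 47 mm wide here and narrows to 35 mm at press x = -40 mm; from there to the back stop the 10 mm high guide strips run straight along press x.
- back_stop (a point): Foot of the back stop's front face, on the bed at press x = +30, y = 0, z = 30 mm (axes as press): the blade's tip meets it when fully home.
- foot_spot (a point): Spot on the bed under the middle of the foot (press x = 0, y = 0, z = 30 mm). The foot, a steel pad 24 mm (x) by 26 mm (y), starts 6 to 12 mm above the bed; the exact height is not known. It has a spring of 5 N/mm behind it, so once it touches the blade its force grows from 0 by roughly 20 to 24 N per rad of knob. Right is 5 to 15 N, best 10 N; over 30 N does harm.
- press_head: The bridge of the crimper over the bed, with the knob, stem and foot it carries. Same origin and axes as press, fixed to it. The bridge spans x = -23 to +23, y = -49 to +49, z = 76 to 94 mm, on two posts at y = -40 and +40 mm (16 mm wide).
- knob_grip (a point): Point on the screw knob's vertical axis at the height to grip, 122 mm above the counter; axes as press, fixed to the bridge (it does not turn with the knob). The knob is an upright round black knurled cylinder 34 mm across, from 99 to 131 mm above the counter; grip it from above across its diameter, in any direction.
- knob_top (a point): Centre of the knob's top, 131 mm above the counter (does not turn). Clockwise seen from above lowers the foot 5 mm per rad, anticlockwise raises it. Turning takes about 0.2 N m of friction plus 0.005 N m for each newton of foot force (this part always acts anticlockwise); it stays where it is left. From the start it takes 0.3 to 1.7 rad clockwise to bring the foot onto the blade.
- gauge: Loose gauge, 0.12 to 0.2 kg: flat steel blade 4 mm thick, 30 mm wide, and an upright dark wooden tab 44 mm long (x), 12 mm thick (y), from 3 to 42 mm up. Origin: under the middle of the tab, level with the blade's underside; +x points along the blade to its tip, 140 mm away; the blade starts at x = 22 mm. At the start it lies flat left of the crimper, tip away from the robot.
- tab_grip (a point): Middle of the tab, 26 mm above the gauge's underside: the place to grip, across y. The blade rubs on foot and bed with a friction coefficient of about 0.6 each; drawn slowly, the pull felt in the hand is about 0.9 times the foot force (0.7 to 1.2; it sags to the lower end once the hand stops).
- gauge_tip (a point): Middle of the blade's tip end, 140 mm along +x from the gauge's origin, 2 mm above its underside. The last 10 mm of the blade are narrowed to 22 mm.
- espresso_cup: Bystander: green and white espresso cup, 65 x 91 x 55 mm, origin under its centre. Leave it alone.
- stamp: Bystander: small wooden hand stamp, 30 x 38 x 82 mm, origin under its centre. Leave it alone.
- marker_pen: Bystander: marker lying on the counter, 128 mm long, 18 mm thick, origin under its centre. Leave it alone.
Mind the look-alikes: they are no part of the job. What is meant by the gauge is not pink, and is the larger of those in its own colour.

How it is judged (in metres and radians):
On the way, in this order (a step that is already met when the one before it is completed fails the run):
1. the blade lies in the channel under the foot, its tip within 5 mm of the back stop (x of gauge_tip in the frame of press above 0.025 m and y of gauge_tip in the frame of press between -0.008 and 0.008 m and z of gauge_tip in the frame of press between 0.028 and 0.04 m), for 0.2 s.
2. the gauge, held by the fingers, is drawn in the channel (faster than 3 mm/s) while the foot presses on it with 5 to 15 N (contact force between press_head and gauge between 5 and 15 N and y of gauge_tip in the frame of press between -0.008 and 0.008 m and z of gauge_tip in the frame of press between 0.028 and 0.04 m and x of gauge_tip in the frame of press between 0.006 and 0.03 m and linear speed of gauge above 0.003 m/s and contact force between the fingers and gauge above 1 N), for 0.1 s.
At the end, for the whole second after the job is handed in: The gauge rests in the channel under the foot, its tip drawn back 4 to 20 mm from the back stop, and the foot presses on it with 5 to 15 N (contact force between press_head and gauge between 5 and 15 N and y of gauge_tip in the frame of press between -0.008 and 0.008 m and z of gauge_tip in the frame of press between 0.028 and 0.04 m and x of gauge_tip in the frame of press between 0.01 and 0.026 m and linear speed of gauge below 0.005 m/s); the robot touches nothing.
It fails at once if the foot or head presses on the gauge with more than 30 N (contact force between press_head and gauge above 30 N).
It fails at once if the espresso cup, the stamp or the marker is moved by more than 30 mm (distance of any of espresso_cup, stamp, marker_pen from where it was at the start of the episode above 0.03 m).
It also fails if it takes over 72 s, if anything falls off the work surface, if the arm or the gripper's body presses on something with over 40 N, if the wrist force passes 120 N, or if a joint passes its speed limit or range.

## Robot

A 6-joint arm with a two-finger parallel gripper is mounted at the origin on a cart in front of the work surface, level with it; the furniture and walls round the work are solid. World frame = base frame: x ahead of the robot, y to its left, z up, the work surface at z = 0. Lengths are in mm, angles in rad, forces in N, time in s.
With the tool pointing down it reaches from about 350 to 875 mm from the base axis. Payload 4.2 kg.
Tool frame: the origin (TCP) lies at the very end of the fingers, on their centre line; the grasp point (between the pads) lies 19 mm behind it (pinch_z is the distance from the TCP to the grasp point, in mm); z points along the fingers, y is the line along which they close (so a half turn about z gives the same grasp; the last joint's range is limited). The gripper opens to 85 mm and grips with 20 to 120 N. Pads are 22 mm wide; open, the fingers measure 114 mm over their backs; the gripper's body (76 mm by 85 mm) begins 54 mm behind the grasp point. The pads swing forward as they close: fully open they stand 13 mm farther back than shut.
Start: joints at [1.415, 0.385, 0.008, 0, -1.194, -0.259], TCP at [251.846, 571.99, 231.312] pointing down, gripper open.
Joint ranges: [-3.14, 3.14], [-1.21, 2.06], [-1.07, 1.41], [-3.16, 2.05], [-2.99, -0.16], [-3.1, 3.1]. Speed limits (rad/s): [2.79, 2.79, 3.14, 3.14, 3.14, 3.14].

## Interface

Orientations are given as a unit quaternion [x, y, z, w].
In Python, from bench import * gives the robot as it stands.
- The arm moves only by the tool arm_command, never from a script. Its argument "steps" is one flat list of numbers, 4 for each row, row after row: the shift along the tool's x, y, z in m, then the turn about the tool's z in rad. In form: [tx, ty, tz, roll, tx, ty, tz, roll, ...]. A call has 1 to 20 rows; each row shifts and turns the commanded pose from where the row before left it, along the tool's axes as they then stand; what a row does not reach is not made up. A row lasts 1/8 s, in which the tool goes at most 62.5 mm and 10.7 degrees, less where a joint would pass 70% of its speed; a pose out of reach is approached as far as the arm can. A call with a gripper value outside its range is refused whole. "grip" is the finger opening in m, from 0 to 0.0854, set as the call begins (left out, the last holds). The fingers move at their own pace and stop on an object; the grip force is fixed at half the most. Time passes only in rows, so rows that do not move let the fingers close. It gives the time, the measured TCP pose, the force, the opening and the grip force at its end, in the units of the state.
- read_state(): the state, without advancing time (a new reading comes with each control period).
- get_image(name): name is "side" or "top" or "wrist"; returns the picture (480x640x3 uint8, red, green, blue); there is no depth.
- get_calibration(name): a dict with "camera_matrix" (3x3 intrinsics, pixels), "cam_to_world" (4x4, takes a point from camera to world coordinates). Camera axes: x right, y down, z forward; pixel columns grow to the right and rows downward; lengths in mm; the calibration is good to about 2 mm. A picture is of the moment at which its call begins: read the wrist's pose just before it. get_calibration takes no time and is no camera call; for the wrist camera it gives the pose at the moment of the call.
- job_done(): hands the job in; it is judged then, once.
The state is a dict: "clock": time; "joints": joint angles; "joint_vel": joint speeds; "joint_efforts": joint torques, N m; "position": TCP position; "ee_rot": TCP orientation; "contact_force": force on the tool from outside, world axes, zero at the start; "wrist_torque": the same for the moment, N m; "gripper_width": finger opening in mm; "grasp_force": force on a finger pad.
Only numpy, scipy, OpenCV 4.12 (cv2) and the standard library are available. Lean on these libraries where they do the work, as an engineer would, in place of code of your own. Each camera call takes 0.05 s, during which the arm holds its last target. There are 200 camera calls.

## Working session

There is one attempt and no reset: what is moved stays moved. The work goes in short steps, Python scripts to look and compute and a tool call to move; the robot and the scene stay as the last step left them, time stands still between calls to the robot, and variables do not carry over. Pictures are saved under pics/ and viewed, at most 10 in all, crops included, and the job is handed in when it is done.

Besides the shell and the picture viewer there is one more tool, called after "Emit:" by a JSON object that holds its "op" and its "data", one argument or row to a line. arm_command: Moves the arm, as the interface text tells. Its arguments: {"type":"object","properties":{"steps":{"type":"array","items":{"type":"number"}},"grip":{"type":"number"}},"required":["steps"]}

```bash
mkdir -p pics; ls; python3 - <<'E'
from bench import *
import cv2,numpy as np
s=read_state(); print({k:np.round(v,3).tolist() for k,v in s.items()})
for n in ("top","side"):
    im=get_image(n); cv2.imwrite(f"pics/{n}0.png",im[:,:,::-1])
    c=get_calibration(n); print(n,np.round(c["camera_matrix"],1).tolist(),np.round(c["cam_to_world"],3).tolist())
c=get_calibration("wrist");print(np.round(c["camera_matrix"],1).tolist(),np.round(c["cam_to_world"],3).tolist())
E
```

```text
pics
{'clock': 0.0, 'joints': [1.415, 0.386, 0.007, -0.001, -1.194, -0.259], 'joint_vel': [-0.002, 0.001, -0.0, 0.002, 0.0, 0.001], 'joint_efforts': [-0.0, -39.228, 18.84, 4.186, -0.005, -0.0], 'position': [251.619, 571.478, 230.224], 'ee_rot': [0.979, -0.206, -0.0, 0.001], 'contact_force': [0.357, -0.569, 0.751], 'wrist_torque': [0.02, -0.015, 0.004], 'grasp_force': 0.0, 'gripper_width': 85.506}
top [[502.2, 0.0, 315.6], [0.0, 502.2, 241.5], [0.0, 0.0, 1.0]] [[-0.007, -0.991, 0.137, 349.803], [-1.0, 0.011, 0.027, 7.397], [-0.028, -0.137, -0.99, 1374.447], [0.0, 0.0, 0.0, 1.0]]
side [[623.1, 0.0, 309.6], [0.0, 623.1, 232.2], [0.0, 0.0, 1.0]] [[0.903, -0.205, 0.377, 53.408], [-0.429, -0.435, 0.792, -961.659], [0.001, -0.877, -0.481, 709.021], [0.0, 0.0, 0.0, 1.0]]
[[362.2, 0.0, 319.4], [0.0, 362.2, 242.3], [0.0, 0.0, 1.0]] [[-0.404, -0.874, -0.271, 320.893], [-0.915, 0.386, 0.118, 542.306], [0.002, 0.296, -0.955, 372.818], [0.0, 0.0, 0.0, 1.0]]
```

View pics/top0.png

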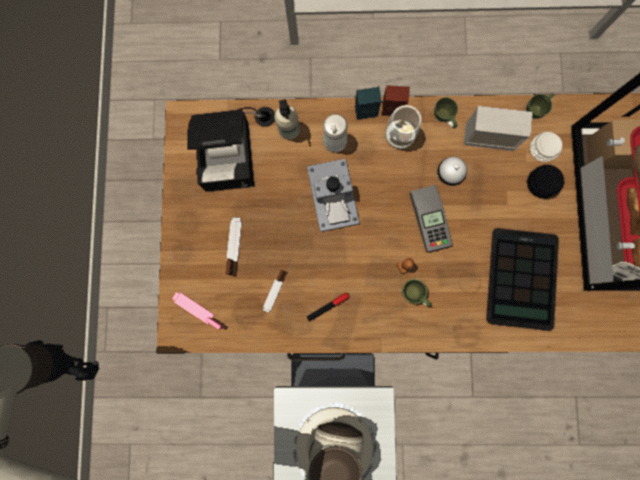

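View pics/side0.png

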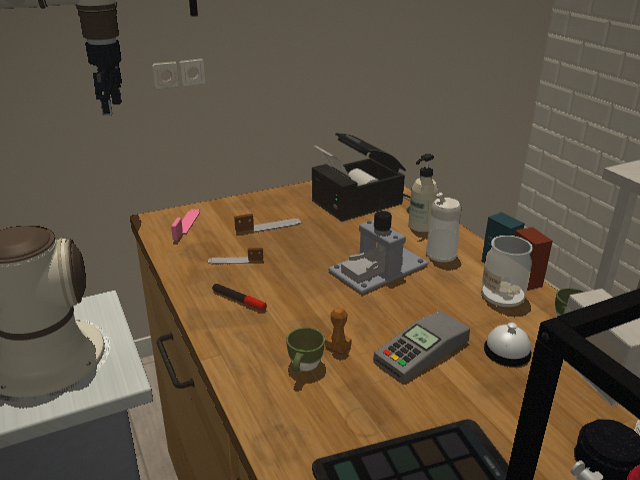

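Top view: the candidates for the gauge are the steel blade with a dark tab at (234,246), a smaller steel one at (275,290), and a pink one at (197,310). I choose the larger non-pink one at (234,246), with its tab at (232,267) and tip at (236,220). The crimper is at (333,195), with its knob at (333,184) and its open front facing the robot.

```bash
cat > h.py <<'E'
from bench import *
import cv2,numpy as np
from scipy.spatial.transform import Rotation as R
def ray(c,uv,z):
    K,T=c["camera_matrix"],c["cam_to_world"]
    d=T[:3,:3]@np.linalg.solve(K,[uv[0],uv[1],1.]); o=T[:3,3]
    return o+d*(z-o[2])/d[2]
def proj(c,p):
    K,T=c["camera_matrix"],c["cam_to_world"]
    q=K@(T[:3,:3].T@(np.asarray(p,float)-T[:3,3])); return q[:2]/q[2]
def to_tool(target,s=None):
    s=s or read_state()
    return R.from_quat(s["ee_rot"]).inv().apply(np.asarray(target)-s["position"])/1000
E
python3 - <<'E'
from h import *
c=get_calibration("top")
for n,uv,z in [("tab",(232,267),42),("tip",(236,220),4),("knob",(333,184),131),("small",(275,290),4),("front",(338,228),10),("smalltab",(281,275),30)]:
    print(n,ray(c,uv,z).round())
s=read_state(); M=R.from_quat(s["ee_rot"]).as_matrix(); print(M.round(2))
w=get_calibration("wrist")
print("cam in tool",(M.T@(w["cam_to_world"][:3,3]-s["position"])).round(), (M.T@w["cam_to_world"][:3,:3]).round(2))
E
```

```text
tab [468. 267.  42.]
tip [602. 266.   4.]
knob [669.  -4. 131.]
small [407. 156.   4.]
front [576. -18.  10.]
smalltab [446. 137.  30.]
[[ 0.92 -0.4  -0.  ]
 [-0.4  -0.92 -0.  ]
 [ 0.    0.   -1.  ]]
cam in tool [  75.   -1. -142.] [[-0.   -0.96 -0.3 ]
 [ 1.   -0.   -0.  ]
 [-0.   -0.3   0.96]]
```

Emit:
{"op": "arm_command", "data": {
  "steps": [0.032,0.0194,0,0,0.032,0.0194,0,0,0.032,0.0194,0,0,0.032,0.0194,0,0,0.032,0.0194,0,0,0.032,0.0194,0,0,0.032,0.0194,0,0,0.032,0.0194,0,0,0.032,0.0194,0,0,0.032,0.0194,0,0,0,0,0,-0.137,0,0,0,-0.137,0,0,0,-0.137,0,0,0,0,0,0,0,0]
}}

```text
clock: 1.98
position: [466.4, 265.4, 231.1]
ee_rot: [1.0, -0.003, -0.0, 0.0]
contact_force: [0.1, -0.6, 0.1]
gripper_width: 85.3
grasp_force: 0.0
```

```bash
python3 - <<'E'
from h import *
s=read_state(); print(s["clock"],s["position"],R.from_quat(s["ee_rot"]).as_matrix().round(3).tolist(),s["joints"])
c=get_calibration("wrist"); np.savez("w1.npz",**c)
im=get_image("wrist"); cv2.imwrite("pics/w1.png",im[:,:,::-1])
for p in [(468,267,42),(602,266,4),(669,-4,131)]: print(proj(c,p).round())
E
```

```text
1.975 [466.38671768 265.41616368 231.074765  ] [[1.0, -0.006, -0.0], [-0.006, -1.0, -0.0], [-0.0, 0.0, -1.0]] [ 8.19693758e-01  2.35014005e-01 -2.08967384e-01 -1.21630639e-04
 -1.12732718e+00  7.45429822e-01]
[319. 213.]
[319.  62.]
[ 823. -123.]
```

View pics/w1.png

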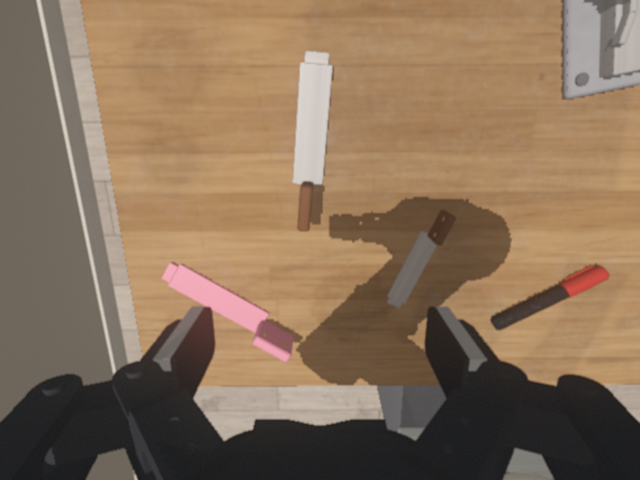

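The wrist view confirms the choice. The grey blade with a brown tab is the longer of the two: tip (316,53), blade root (308,184), tab end (303,230). The short grey one is at (422,258) and the pink one at (230,310).

```bash
python3 - <<'E'
from h import *
c=dict(np.load("w1.npz"))
tip=ray(c,(316.5,53),4);root=ray(c,(308.5,184),4);end=ray(c,(303.5,230),42)
print(tip,root,end,np.linalg.norm(tip-root))
d=(tip-root)[:2];d/=np.linalg.norm(d);print("yaw",np.arctan2(d[1],d[0]))
for o in (tip[:2]-140*d,root[:2]-22*d,end[:2]+22*d): print(o)
im=cv2.imread("pics/w1.png")[30:245,250:370]; cv2.imwrite("pics/crop.png",cv2.resize(im,None,fx=2.7,fy=2.7,interpolation=2))
E
```

```text
[609.45191314 268.12025798   4.        ] [489.42958617 277.3337257    4.        ] [451.36238043 281.5812734   42.        ] 120.37544167820046
yaw -0.076614359534079
[469.86259541 278.83577821]
[467.49412196 279.01759317]
[473.29784465 279.89740594]
```

View pics/crop.png

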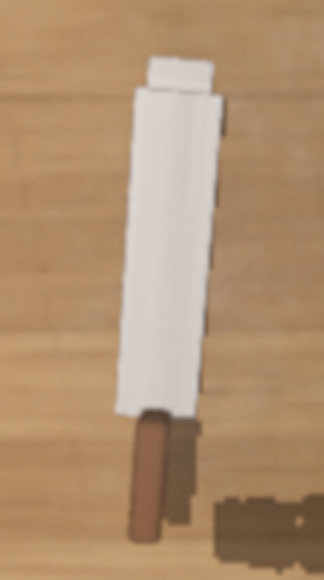

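Emit:
{"op": "arm_command", "data": {
  "steps": [0.0035,-0.0136,0.04,0,0,0,0.04,0.07,0,0,0.04,0,0,0,0.04,0,0,0,0.035,0,0,0,0.027,0,0,0,0,0]
}}

```text
clock: 2.9
position: [469.0, 278.0, 7.4]
ee_rot: [0.999, -0.037, -0.002, 0.002]
contact_force: [-0.4, -0.4, 0.4]
gripper_width: 85.4
grasp_force: 0.0
```

Emit:
{"op": "arm_command", "data": {
  "steps": [0,0,0,0,0,0,0,0,0,0,0,0,0,0,0,0,0,0,0,0,0,0,0,0],
  "grip": 0.0
}}

```text
clock: 3.65
position: [470.3, 279.2, 10.0]
ee_rot: [0.999, -0.037, 0.0, -0.0]
contact_force: [-1.4, -1.4, 5.6]
gripper_width: 11.1
grasp_force: 58.8
```

Emit:
{"op": "arm_command", "data": {
  "steps": [0,0,-0.03,0,0,0,-0.05,0,0.02,0.023,-0.045,0,0.02,0.023,-0.045,0,0.02,0.023,0,0,0.02,0.023,0,0,0.019,0.021,0,0,0,0,0,0,0,0,0,0]
}}

```text
clock: 4.78
position: [559.8, 159.1, 178.6]
ee_rot: [0.999, -0.037, -0.001, 0.0]
contact_force: [0.1, 0.2, -1.3]
gripper_width: 10.8
grasp_force: 58.7
```

```bash
python3 - <<'E'
from h import *
s=read_state(); print(s["clock"],s["position"],s["ee_rot"],s["gripper_width"],s["contact_force"])
c=get_calibration("wrist"); np.savez("w2.npz",**c)
im=get_image("wrist"); cv2.imwrite("pics/w2.png",im[:,:,::-1])
print(proj(c,(669,-4,131)))
E
```

```text
4.775 [559.80234874 159.12025755 178.55535563] [ 9.99312111e-01 -3.70762958e-02 -7.89982567e-04  1.69549344e-04] 10.82429039485499 [ 0.13556282  0.15282584 -1.34561893]
[654.88667574  26.76593377]
```

View pics/w2.png

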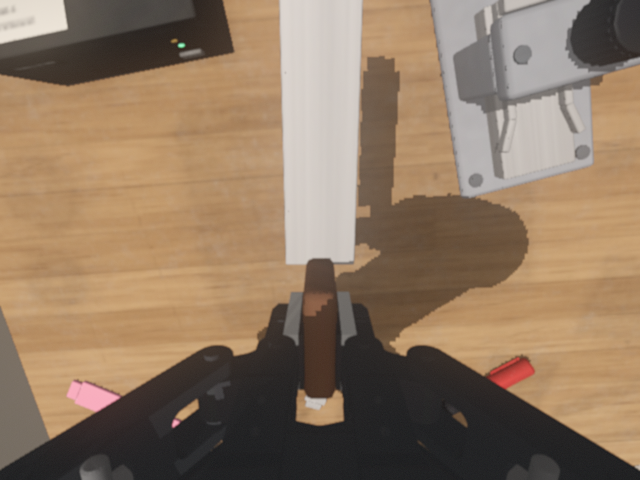

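Emit:
{"op": "arm_command", "data": {
  "steps": [0.016,0.019,0,0,0.017,0.019,-0.01,0,0,0,-0.01,0,0,0,0,0]
}}

```text
clock: 5.32
position: [590.6, 119.7, 200.2]
ee_rot: [0.999, -0.036, 0.001, -0.001]
contact_force: [1.0, 0.7, -1.2]
gripper_width: 11.1
grasp_force: 58.8
```

```bash
python3 - <<'E'
from h import *
s=read_state(); print(s["clock"],s["position"])
c=get_calibration("wrist"); np.savez("w3.npz",**c)
im=get_image("wrist")[:,:,::-1]; cv2.imwrite("pics/w3.png",im)
cr=cv2.resize(im[0:260,360:640],None,fx=2.3,fy=2.3,interpolation=2); cv2.imwrite("pics/w3c.png",cr); print(cr.shape)
E
```

```text
5.325 [590.55433787 119.70844853 200.21978088]
(598, 644, 3)
```

View pics/w3c.png

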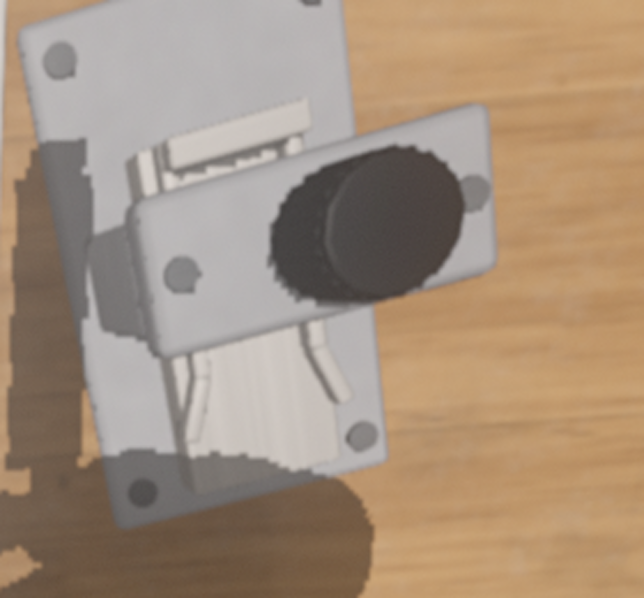

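The crop shows the crimper clearly. The knob top is at crop (395,224). The bridge corners are at (133,203), (165,356), (487,103) and (495,268), and the bed's front corners at (193,492) and (340,457). I'll fit the pose to these.

```bash
python3 - <<'E'
from h import *
from scipy.optimize import least_squares
c=dict(np.load("w3.npz"))
P=np.array([[0,0,131],[23,49,94],[-23,49,94],[23,-49,94],[-23,-49,94],[-85,28,30],[-85,-28,30]],float)
U=np.array([[395,224],[133,203],[165,356],[487,103],[495,268],[193,492],[340,457]])/2.3+[360,0]
def W(q,P): return R.from_euler('z',q[2]).apply(P)+[q[0],q[1],0]
f=lambda q:np.concatenate([proj(c,p)-u for p,u in zip(W(q,P),U)])
r=least_squares(f,[669,-4,.18],x_scale=[10,10,.1],loss='soft_l1'); q=r.x
print(q,f(q).reshape(-1,2).round(1).tolist())
np.save("press.npy",q)
print("base fl,fr z10:",W(q,np.array([[-95,56,0],[-95,-56,0]])), [(ray(c,np.array(u)/2.3+[360,0],8)).round() for u in [(120,527),(386,460)]])
# gauge in hand
c2=dict(np.load("w2.npz"))
s=read_state();print(s["position"],R.from_quat(s["ee_rot"]).as_euler('xyz'))
for x in(-215,-180,-110):print(x,W(q,np.array([[x,0,0]])))
E
```

```text
[ 6.74622653e+02 -7.43480625e-01  1.91568243e-01] [[-1.0, -0.3], [-1.1, -1.9], [-2.3, 3.3], [2.6, -3.8], [3.5, 1.0], [0.5, 1.9], [0.3, 0.6]]
base fl,fr z10: [[570.69817603  36.14422806   0.        ]
 [592.02282862 -73.80693924   0.        ]] [array([569.,  34.,   8.]), array([590., -74.,   8.])]
[590.08419534 119.68709908 199.58404552] [-3.14087888e+00 -2.86084807e-04 -7.27970865e-02]
-215 [[463.55568021 -41.67919765   0.        ]]
-180 [[497.91541999 -35.01524372   0.        ]]
-110 [[566.63489956 -21.68733585   0.        ]]
```

Emit:
{"op": "arm_command", "data": {
  "steps": [-0.0144,0.0214,0,0,-0.0144,0.0214,0,0,-0.0144,0.0214,0,0,-0.0144,0.0214,0,0,-0.0144,0.0214,0,0,-0.0144,0.0214,0,0,-0.0144,0.0214,0,0,-0.0144,0.0214,0,0,0,0,0,-0.13,0,0,0.03,-0.135,0,0,0.04,0,0,0,0.03,0,0,0,0.02,0,0,0,0,0,0,0,0,0]
}}

```text
clock: 7.25
position: [463.7, -43.7, 80.2]
ee_rot: [0.995, 0.095, 0.001, 0.0]
contact_force: [0.6, 0.7, -1.4]
gripper_width: 10.7
grasp_force: 58.7
```

```bash
cat >> h.py <<'E'
def press_pose(p=None,s=None):
    q=np.load("press.npy"); s=s or read_state()
    p=s["position"] if p is None else p
    Rz=R.from_euler('z',q[2]); return Rz.inv().apply(np.asarray(p)-[q[0],q[1],0])
def yaw_err(s=None):
    s=s or read_state(); x=R.from_quat(s["ee_rot"]).as_matrix()[:,0]
    return np.arctan2(x[1],x[0])-np.load("press.npy")[2]
E
python3 - <<'E'
from h import *
for i in range(3):
    im=get_image("side")
s=read_state(); print(s["clock"],press_pose(s=s),yaw_err(s),s["ee_rot"],s["contact_force"])
cv2.imwrite("pics/s1.png",cv2.resize(im[180:330,150:450,::-1],None,fx=2.6,fy=2.6,interpolation=2))
E
```

```text
7.4 [-215.11707906   -1.79035574   80.38038195] -0.00024331276507266741 [ 9.95427085e-01  9.55165644e-02  1.22020713e-03 -1.25486049e-04] [-0.74350727  0.1197046  -1.25994981]
```

View pics/s1.png

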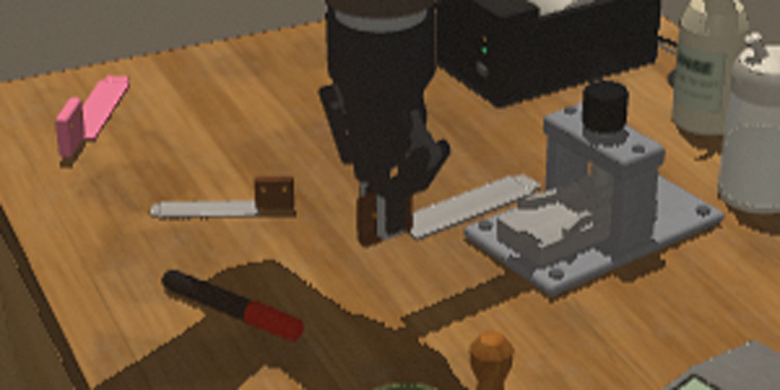

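The side view shows the gauge held level, with its tip just over the front of the bed and in line with the channel. I'll lower it close to the bed and move into the flare.

Emit:
{"op": "arm_command", "data": {
  "steps": [0,-0.001,0.018,0,0,0,0.017,0,0.007,0,0,0,0.008,0,0,0,0,0,0.002,0,0,0,0,0]
}}

```text
clock: 8.15
position: [477.6, -39.6, 42.5]
ee_rot: [0.995, 0.095, 0.0, -0.0]
contact_force: [0.3, 0.3, -1.6]
gripper_width: 10.9
grasp_force: 58.7
```

Emit:
{"op": "arm_command", "data": {
  "steps": [0,0,0.001,0,0,0,0,0]
}}

```text
clock: 8.4
position: [477.4, -39.7, 41.3]
ee_rot: [0.995, 0.095, -0.0, 0.0]
contact_force: [0.0, -0.1, -1.7]
gripper_width: 11.0
grasp_force: 58.7
```

Emit:
{"op": "arm_command", "data": {
  "steps": [0,0,0.001,0,0,0,0,0]
}}

```text
clock: 8.65
position: [477.6, -39.7, 40.3]
ee_rot: [0.995, 0.095, -0.0, 0.0]
contact_force: [-0.5, -0.0, -1.4]
gripper_width: 10.8
grasp_force: 58.7
```

Emit:
{"op": "arm_command", "data": {
  "steps": [0,0,0.001,0,0,0,0,0]
}}

```text
clock: 8.9
position: [477.6, -39.7, 39.6]
ee_rot: [0.995, 0.096, 0.0, 0.0]
contact_force: [-1.7, -0.2, 2.8]
gripper_width: 11.3
grasp_force: 59.3
```

Emit:
{"op": "arm_command", "data": {
  "steps": [0.005,0,0,0,0.005,0,0,0,0.005,0,0,0,0.005,0,0,0,0,0,0,0]
}}

```text
clock: 9.52
position: [498.4, -35.7, 39.5]
ee_rot: [0.995, 0.096, 0.001, -0.0]
contact_force: [-0.9, -1.0, 3.9]
gripper_width: 11.0
grasp_force: 59.5
```

Emit:
{"op": "arm_command", "data": {
  "steps": [0.005,0,0,0,0.005,0,0,0,0.005,0,0,0,0,0,0,0]
}}

```text
clock: 10.02
position: [512.4, -33.0, 39.6]
ee_rot: [0.995, 0.096, 0.0, 0.0]
contact_force: [-2.1, -0.9, 5.2]
gripper_width: 11.3
grasp_force: 59.9
```

Emit:
{"op": "arm_command", "data": {
  "steps": [0.006,0,-0.0003,0,0.006,0,0,0,0.006,0,0,0,0.006,0,0,0,0,0,0,0]
}}

```text
clock: 10.65
position: [535.8, -28.6, 39.8]
ee_rot: [0.995, 0.096, -0.0, 0.0]
contact_force: [-3.3, -0.6, 5.2]
gripper_width: 11.1
grasp_force: 59.8
```

Emit:
{"op": "arm_command", "data": {
  "steps": [0.005,0,0,0,0.005,0,0,0,0.005,0,0,0,0.005,0,0,0,0,0,0,0]
}}

```text
clock: 11.28
position: [555.1, -24.9, 40.0]
ee_rot: [0.995, 0.096, -0.0, 0.0]
contact_force: [-3.5, -1.3, 5.9]
gripper_width: 11.0
grasp_force: 59.9
```

```bash
python3 - <<'E'
from h import *
s=read_state(); print(press_pose(s=s)+[140,0,0],yaw_err(s),s["contact_force"],s["wrist_torque"])
E
```

```text
[18.11145735 -0.92720697 39.99864543] -0.00014094207477499676 [-3.50385229 -1.25260937  5.90050535] [-0.27859021  0.75903535  0.04763189]
```

Sliding freely; the tip is about 12 mm from the stop. Next, I'll feel for the stop.

Emit:
{"op": "arm_command", "data": {
  "steps": [0.004,0,0,0,0.004,0,0,0,0,0,0,0]
}}

```text
clock: 11.65
position: [562.8, -23.4, 40.0]
ee_rot: [0.995, 0.096, -0.001, 0.0]
contact_force: [-3.9, -0.9, 6.8]
gripper_width: 11.2
grasp_force: 60.0
```

Emit:
{"op": "arm_command", "data": {
  "steps": [0.002,0,0,0,0,0,0,0]
}}

```text
clock: 11.9
position: [564.3, -23.1, 40.1]
ee_rot: [0.995, 0.096, -0.001, 0.0]
contact_force: [-4.2, -0.9, 7.4]
gripper_width: 11.3
grasp_force: 60.2
```

Emit:
{"op": "arm_command", "data": {
  "steps": [0.002,0,0,0,0,0,0,0]
}}

```text
clock: 12.15
position: [565.6, -22.9, 40.0]
ee_rot: [0.995, 0.095, -0.002, 0.0]
contact_force: [-6.5, -0.8, 8.6]
gripper_width: 11.5
grasp_force: 60.5
```

Emit:
{"op": "arm_command", "data": {
  "steps": [0.0015,0,-0.0005,0,0,0,0,0]
}}

```text
clock: 12.4
position: [565.5, -22.9, 40.0]
ee_rot: [0.995, 0.095, -0.003, 0.0]
contact_force: [-8.8, -1.2, 9.0]
gripper_width: 11.0
grasp_force: 60.4
```

Emit:
{"op": "arm_command", "data": {
  "steps": [0.0015,0,0,0,0,0,0,0]
}}

```text
clock: 12.65
position: [565.5, -22.9, 40.0]
ee_rot: [0.995, 0.095, -0.005, 0.0]
contact_force: [-11.4, -1.3, 13.4]
gripper_width: 11.0
grasp_force: 61.0
```

The tip is against the stop: the hand stays at x = 565.5 while the push force rises. I'll ease off, release, and go up.

Emit:
{"op": "arm_command", "data": {
  "steps": [-0.0025,0,0,0,0,0,0,0]
}}

```text
clock: 12.9
position: [565.6, -22.8, 40.1]
ee_rot: [0.995, 0.095, -0.002, 0.0]
contact_force: [-6.0, -0.5, 7.3]
gripper_width: 11.1
grasp_force: 60.1
```

Emit:
{"op": "arm_command", "data": {
  "steps": [0,0,0,0,0,0,0,0,0,0,0,0,0,0,0,0,0,0,0,0],
  "grip": 0.085
}}

```text
clock: 13.52
position: [567.5, -22.2, 40.0]
ee_rot: [0.995, 0.096, 0.0, -0.0]
contact_force: [-1.6, -0.5, 0.5]
gripper_width: 85.2
grasp_force: 0.0
```

Emit:
{"op": "arm_command", "data": {
  "steps": [0,0,-0.03,0,0,0,-0.04,0,0,0,-0.04,0,0,0,-0.04,0,0,0,0,0,0,0,0,0]
}}

```text
clock: 14.28
position: [566.9, -22.2, 189.7]
ee_rot: [0.995, 0.095, -0.0, -0.0]
contact_force: [-0.8, -0.0, -0.4]
gripper_width: 84.8
grasp_force: 0.0
```

```bash
python3 - <<'E'
from h import *
s=read_state(); print(s["clock"],press_pose(s=s),s["joints"])
c=get_calibration("wrist"); np.savez("w4.npz",**c)
im=get_image("wrist")[:,:,::-1]; sd=get_image("side")[:,:,::-1]
a=cv2.resize(im,(520,390),interpolation=cv2.INTER_AREA)
b=cv2.resize(sd[205:295,325:430],None,fx=2.6,fy=4.3,interpolation=2)[:390]
b=cv2.resize(sd[205:295,325:430],(280,240),interpolation=2); b=np.vstack([b,np.zeros((150,280,3),np.uint8)])
cv2.imwrite("pics/w4.png",np.hstack([a,b]))
q=np.load("press.npy");print(proj(c,(q[0],q[1],131)))
E
```

```text
14.275 [-109.84058682   -0.58938229  189.6850013 ] [ 2.46023344e-01  3.21201251e-01 -1.97574432e-01 -6.38506804e-04
 -1.05261403e+00  1.51600043e+00]
[319.96156129  58.77754828]
```

View pics/w4.png

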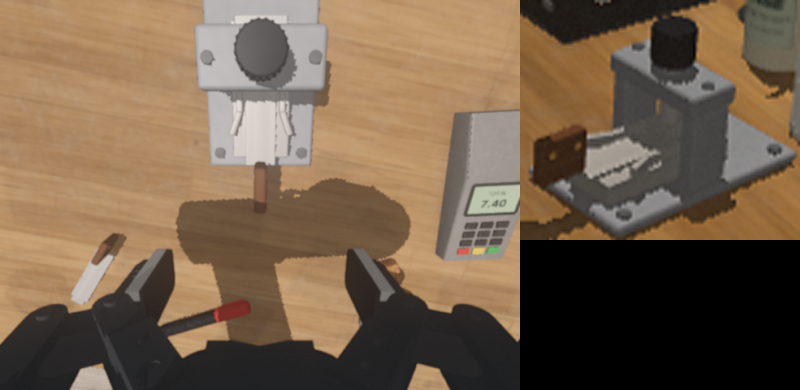

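The blade lies straight in the channel and nothing else has moved. The knob top at about (320,59) full-resolution matches my fit, so I'll go to the knob and grip it.

Emit:
{"op": "arm_command", "data": {
  "steps": [0.02,0,0,0,0.03,0,0,0,0.03,0,0,0,0.03,0,0,0,0,0,0.03,0,0,0,0.03,0,0,0,0.02,0,0,0,0.006,0,0,0,0,0]
}}

```text
clock: 15.5
position: [675.3, -1.5, 103.4]
ee_rot: [0.995, 0.096, -0.001, 0.0]
contact_force: [0.2, 0.8, 0.1]
gripper_width: 85.0
grasp_force: 0.0
```

Emit:
{"op": "arm_command", "data": {
  "steps": [0,0,0,0,0,0,0,0,0,0,0,0,0,0,0,0],
  "grip": 0.0
}}

```text
clock: 16.0
position: [675.9, -2.1, 105.3]
ee_rot: [0.995, 0.096, 0.001, 0.001]
contact_force: [-0.9, -3.5, 2.9]
gripper_width: 32.3
grasp_force: 59.7
```

```bash
python3 - <<'E'
from h import *
s=read_state(); print(s["clock"],press_pose(s=s),yaw_err(s),s["joints"],s["wrist_torque"],s["contact_force"],s["joint_efforts"][5])
E
```

```text
16.0 [  0.98283425  -1.53824431 105.31971614] -0.0001704979427192277 [ 2.36173151e-01  5.69945598e-01 -1.63623280e-02  1.42970646e-03
 -9.83342481e-01  1.52522852e+00] [-0.81095213  0.13400972  0.05958827] [-0.91587733 -3.49723424  2.94238798] -0.03722945926710963
```

```bash
cat > rd.py <<'E'
from h import *
s=read_state(); print(round(s["clock"],2),"yaw",round(yaw_err(s),3),"tz",round(float(s["wrist_torque"][2]),3),"e6",round(float(s["joint_efforts"][5]),3),"F",s["contact_force"].round(1),"p",press_pose(s=s).round(1))
E
python3 rd.py
```

```text
16.0 yaw -0.0 tz 0.06 e6 -0.037 F [-0.9 -3.5  2.9] p [  1.   -1.5 105.3]
```

Emit:
{"op": "arm_command", "data": {
  "steps": [0,0,0,0.08,0,0,0,0.08]
}}

```text
clock: 16.25
position: [675.9, -2.2, 105.4]
ee_rot: [1.0, 0.015, 0.001, 0.001]
contact_force: [-0.9, -3.4, 4.1]
gripper_width: 31.8
grasp_force: 59.8
```

```bash
python3 rd.py
```

```text
16.25 yaw -0.162 tz 0.162 e6 0.231 F [-0.9 -3.4  4.1] p [  1.   -1.6 105.4]
```

Emit:
{"op": "arm_command", "data": {
  "steps": [0,0,0,0.08,0,0,0,0.08]
}}

```text
clock: 16.5
position: [675.9, -2.3, 105.3]
ee_rot: [0.998, -0.065, 0.001, 0.001]
contact_force: [-1.2, -4.4, 3.9]
gripper_width: 32.3
grasp_force: 59.7
```

```bash
python3 rd.py
```

```text
16.5 yaw -0.322 tz 0.184 e6 0.23 F [-1.2 -4.4  3.9] p [  0.9  -1.8 105.3]
```

Emit:
{"op": "arm_command", "data": {
  "steps": [0,0,0,0.08,0,0,0,0.08]
}}

```text
clock: 16.75
position: [675.8, -2.5, 105.3]
ee_rot: [0.989, -0.145, 0.001, 0.001]
contact_force: [-0.6, -3.9, 3.4]
gripper_width: 32.5
grasp_force: 59.7
```

```bash
python3 rd.py
```

```text
16.75 yaw -0.482 tz 0.187 e6 0.229 F [-0.6 -3.9  3.4] p [  0.9  -1.9 105.3]
```

Emit:
{"op": "arm_command", "data": {
  "steps": [0,0,0,0.08,0,0,0,0.08]
}}

```text
clock: 17.0
position: [675.8, -2.6, 105.3]
ee_rot: [0.975, -0.223, 0.001, 0.001]
contact_force: [-0.4, -4.9, 4.5]
gripper_width: 32.1
grasp_force: 59.7
```

```bash
python3 rd.py
```

```text
17.0 yaw -0.642 tz 0.213 e6 0.229 F [-0.4 -4.9  4.5] p [  0.8  -2.  105.3]
```

Joint 6 effort is a clean signal, constant at 0.229 with the foot free. I'll continue to about 0.28, which corresponds to roughly 10 N.

Emit:
{"op": "arm_command", "data": {
  "steps": [0,0,0,0.08,0,0,0,0.08]
}}

```text
clock: 17.25
position: [675.7, -2.7, 105.3]
ee_rot: [0.954, -0.301, 0.001, 0.001]
contact_force: [-1.1, -4.8, 3.7]
gripper_width: 32.4
grasp_force: 59.7
```

```bash
python3 rd.py
```

```text
17.25 yaw -0.802 tz 0.202 e6 0.229 F [-1.1 -4.8  3.7] p [  0.7  -2.2 105.3]
```

Emit:
{"op": "arm_command", "data": {
  "steps": [0,0,0,0.08,0,0,0,0.08]
}}

```text
clock: 17.5
position: [675.6, -2.8, 105.3]
ee_rot: [0.927, -0.376, 0.001, 0.001]
contact_force: [-1.0, -5.6, 4.0]
gripper_width: 32.3
grasp_force: 59.8
```

```bash
python3 rd.py
```

```text
17.5 yaw -0.962 tz 0.218 e6 0.206 F [-1.  -5.6  4. ] p [  0.6  -2.2 105.3]
```

Emit:
{"op": "arm_command", "data": {
  "steps": [0,0,0,0.08,0,0,0,0.08]
}}

```text
clock: 17.75
position: [675.5, -2.9, 105.3]
ee_rot: [0.894, -0.449, 0.001, 0.001]
contact_force: [-1.9, -4.9, 4.5]
gripper_width: 32.5
grasp_force: 59.8
```

```bash
python3 rd.py
```

```text
17.75 yaw -1.122 tz 0.256 e6 0.187 F [-1.9 -4.9  4.5] p [  0.5  -2.3 105.3]
```

Emit:
{"op": "arm_command", "data": {
  "steps": [0,0,0,0.08,0,0,0,0.08]
}}

```text
clock: 18.0
position: [675.4, -3.0, 105.3]
ee_rot: [0.855, -0.519, 0.001, 0.001]
contact_force: [-0.8, -5.1, 4.0]
gripper_width: 32.2
grasp_force: 59.9
```

```bash
python3 rd.py
```

```text
18.0 yaw -1.282 tz 0.26 e6 0.167 F [-0.8 -5.1  4. ] p [  0.3  -2.4 105.3]
```

Torque about z rises (0.20 → 0.26) and e6 departs linearly from yaw ≈ -0.79, so contact is there. At -1.28 the foot force should be about 11 N. I'll release and go back to try the drag.

Emit:
{"op": "arm_command", "data": {
  "steps": [0,0,0,0,0,0,0,0,0,0,0,0,0,0,0,0],
  "grip": 0.085
}}

```text
clock: 18.5
position: [675.4, -1.1, 104.0]
ee_rot: [0.856, -0.518, -0.0, -0.0]
contact_force: [0.1, 0.1, -0.5]
gripper_width: 84.5
grasp_force: 0.0
```

Emit:
{"op": "arm_command", "data": {
  "steps": [0,0,-0.03,0,0,0,-0.03,0,0,0,-0.026,-0.16,0,0,0,-0.16,0,0,0,-0.16,0,0,0,-0.16,0,0,0,-0.16,0,0,0,-0.16,0,0,0,-0.16,0,0,0,-0.16,-0.03,0,0,0,-0.03,0,0,0,-0.03,0,0,0,-0.02,0,0,0,0,0,0,0,0,0,0,0]
}}

```text
clock: 20.5
position: [568.2, -22.1, 190.4]
ee_rot: [0.995, 0.096, 0.001, 0.0]
contact_force: [0.8, -0.5, 0.8]
gripper_width: 85.1
grasp_force: 0.0
```

```bash
python3 rd.py; python3 - <<'E'
from h import *
c=get_calibration("wrist"); im=get_image("wrist")[:,:,::-1]
q=np.load("press.npy")
f=lambda x,y,z: R.from_euler('z',q[2]).apply([x,y,z])+[q[0],q[1],0]
im=im.copy()
for p in [f(-110-22,0,72),f(-110+22,0,72)]:
    cv2.circle(im,tuple(int(v) for v in proj(c,p).round()),2,(0,0,255),-1)
cv2.imwrite("pics/w5.png",cv2.resize(im[80:300,200:440],None,fx=2.5,fy=2.5,interpolation=2))
E
```

```text
20.5 yaw 0.0 tz -0.036 e6 0.001 F [ 0.8 -0.5  0.8] p [-108.5   -0.7  190.4]
```

View pics/w5.png

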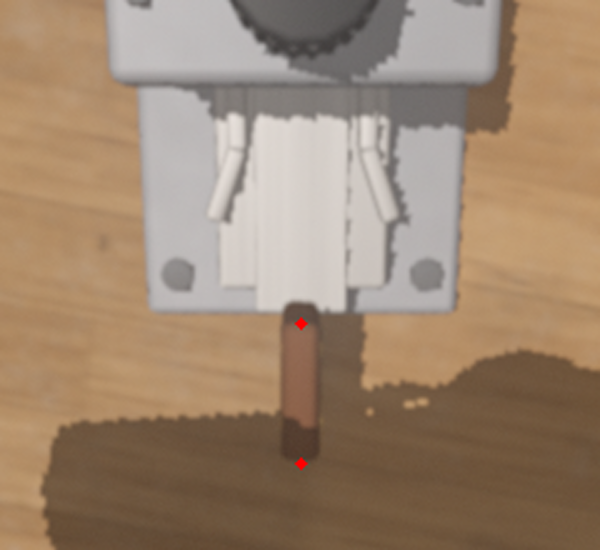

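The tab is where predicted (near end within about 2 mm) and still home. I'll descend and grip it.

Emit:
{"op": "arm_command", "data": {
  "steps": [0,0,0.04,0,0,0,0.04,0,0,0,0.04,0,0,0,0.02,0,0,0,0.01,0,0,0,0,0]
}}

```text
clock: 21.3
position: [567.7, -22.2, 39.6]
ee_rot: [0.995, 0.096, -0.0, 0.0]
contact_force: [0.5, -0.3, 0.0]
gripper_width: 84.9
grasp_force: 0.0
```

Emit:
{"op": "arm_command", "data": {
  "steps": [0,0,0,0,0,0,0,0,0,0,0,0,0,0,0,0,0,0,0,0],
  "grip": 0.0
}}

```text
clock: 21.92
position: [567.6, -22.3, 40.6]
ee_rot: [0.995, 0.095, 0.0, 0.0]
contact_force: [-0.4, -0.8, 3.3]
gripper_width: 11.0
grasp_force: 59.0
```

```bash
python3 rd.py
```

```text
21.93 yaw -0.001 tz -0.158 e6 0.158 F [-0.4 -0.8  3.3] p [-109.2   -0.8   40.6]
```

Emit:
{"op": "arm_command", "data": {
  "steps": [0,0,-0.0007,0,-0.001,0,0,0,-0.001,0,0,0]
}}

```text
clock: 22.3
position: [567.6, -22.3, 40.7]
ee_rot: [0.995, 0.096, 0.002, -0.0]
contact_force: [7.5, -1.2, -7.1]
gripper_width: 11.3
grasp_force: 58.3
```

Emit:
{"op": "arm_command", "data": {
  "steps": [-0.001,0,0,0,-0.001,0,0,0]
}}

```text
clock: 22.55
position: [567.1, -22.3, 40.7]
ee_rot: [0.995, 0.096, 0.004, -0.0]
contact_force: [10.9, -0.7, -8.3]
gripper_width: 11.3
grasp_force: 58.3
```

Emit:
{"op": "arm_command", "data": {
  "steps": [-0.001,0,0,0,-0.001,0,0,0]
}}

```text
clock: 22.8
position: [565.3, -22.5, 40.7]
ee_rot: [0.995, 0.096, 0.004, -0.0]
contact_force: [10.1, 0.3, -8.3]
gripper_width: 11.2
grasp_force: 58.3
```

```bash
python3 rd.py
```

```text
22.8 yaw 0.001 tz -0.139 e6 0.135 F [10.1  0.3 -8.3] p [-111.5   -0.5   40.7]
```

Emit:
{"op": "arm_command", "data": {
  "steps": [-0.001,0,0.0003,0,-0.001,0,0.0003,0]
}}

```text
clock: 23.05
position: [564.3, -22.6, 40.7]
ee_rot: [0.995, 0.096, 0.005, -0.0]
contact_force: [11.7, 1.1, -7.3]
gripper_width: 11.1
grasp_force: 58.6
```

Emit:
{"op": "arm_command", "data": {
  "steps": [-0.001,0,0,0,-0.001,0,0,0]
}}

```text
clock: 23.3
position: [562.3, -22.9, 40.7]
ee_rot: [0.995, 0.096, 0.005, -0.0]
contact_force: [10.1, 1.9, -7.8]
gripper_width: 11.2
grasp_force: 58.5
```

Emit:
{"op": "arm_command", "data": {
  "steps": [-0.001,0,0,0,-0.001,0,0,0]
}}

```text
clock: 23.55
position: [560.3, -23.2, 40.7]
ee_rot: [0.995, 0.097, 0.005, -0.0]
contact_force: [11.1, 1.1, -7.6]
gripper_width: 10.5
grasp_force: 58.5
```

```bash
python3 rd.py
```

```text
23.55 yaw 0.002 tz -0.053 e6 0.042 F [11.1  1.1 -7.6] p [-116.5   -0.3   40.7]
```

The pull is a steady 10–11 N, so the foot is at about 11–12 N, which is in range. I'll draw a last 2 mm, relax and release.

Emit:
{"op": "arm_command", "data": {
  "steps": [-0.001,0,0,0,-0.001,0,0,0,-0.0005,0,0,0,0.001,0,0.0006,0,0.001,0,0,0,0,0,0,0]
}}

```text
clock: 24.3
position: [557.8, -23.7, 40.7]
ee_rot: [0.995, 0.096, 0.003, -0.0]
contact_force: [5.4, 2.4, 1.3]
gripper_width: 11.2
grasp_force: 59.8
```

```bash
python3 rd.py
```

```text
24.3 yaw 0.001 tz -0.024 e6 0.004 F [5.4 2.4 1.3] p [-119.1   -0.3   40.7]
```

Emit:
{"op": "arm_command", "data": {
  "steps": [0,0,0,0,0,0,0,0,0,0,0,0,0,0,0,0,0,0,0,0],
  "grip": 0.085
}}

```text
clock: 24.92
position: [555.0, -24.7, 39.6]
ee_rot: [0.995, 0.095, -0.0, 0.0]
contact_force: [0.0, 0.1, -0.8]
gripper_width: 85.3
grasp_force: 0.0
```

Emit:
{"op": "arm_command", "data": {
  "steps": [0,0,-0.03,0,0,0,-0.04,0,0,0,-0.04,0,0,0,-0.04,0,0,0,0,0,0,0,0,0]
}}

```text
clock: 25.68
position: [554.6, -24.6, 189.1]
ee_rot: [0.995, 0.095, -0.0, -0.0]
contact_force: [0.0, -0.3, -0.6]
gripper_width: 85.2
grasp_force: 0.0
```

```bash
python3 rd.py; python3 - <<'E'
from h import *
im=get_image("wrist")[:,:,::-1];sd=get_image("side")[:,:,::-1]
cv2.imwrite("pics/w6.png",np.hstack([cv2.resize(im[60:320,200:440],(400,433),interpolation=2),cv2.resize(sd[170:390,190:430],(400,433),interpolation=2)]))
E
```

```text
25.68 yaw -0.001 tz 0.003 e6 0.0 F [ 0.  -0.3 -0.6] p [-122.4   -0.6  189.1]
```

View pics/w6.png

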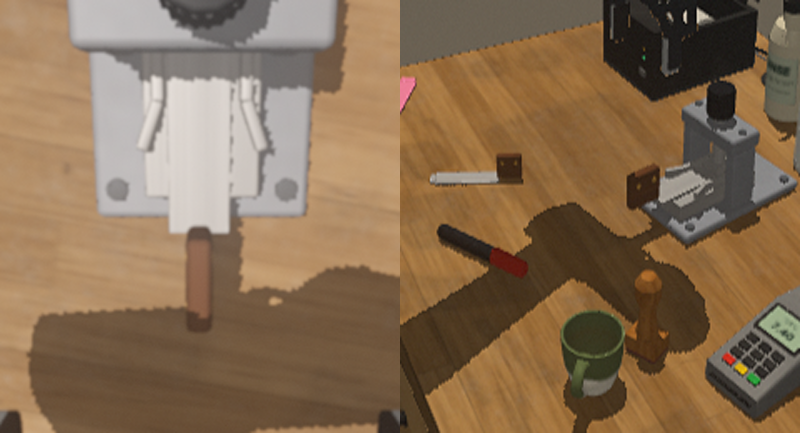

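The gauge sits straight in the channel, drawn back about 1 cm and released. The cup, stamp and marker have not been moved. Handing in.

```bash
python3 -c "
from bench import *
print(job_done())"
```

```text
the job is handed in; nothing more can be done
None
```

I slid the gauge home against the back stop, turned the knob down until it dragged at a steady 10–11 N (aim 9 N; estimated foot force 11–12 N), drew it back about 1 cm and released it; the job is handed in, no verdict was returned.

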